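# Set the airing stay of a sample cabinet on its peg

### The arm

A 6-joint arm with a two-finger parallel gripper is mounted at the origin on the work surface. World frame = base frame: x ahead of the robot, y to its left, z up, the work surface at z = 0. Lengths are in m, angles in rad, forces in N, time in s.
With the tool pointing down it reaches from about 0.3 to 0.775 m from the base axis. Payload 14.6 kg.
Tool frame: the origin (TCP) lies at the very end of the fingers, on their centre line; the grasp point (between the pads) lies 19 mm behind it; z points along the fingers, y is the direction in which the jaws open and shut (so a half turn about z gives the same grasp; the last joint's range is limited). The gripper opens to 85 mm and grips with 20 to 120 N. Pads are 22 mm wide; open, the fingers measure 114 mm over their backs; the gripper's body (76 mm by 85 mm) begins 54 mm behind the grasp point. The pads swing forward as they close: fully open they stand 13 mm farther back than shut.
Start: joints at [-1.184, 0.3, 1.521, -0, 1.321, -0.067], TCP at [0.241, -0.494, 0.231] pointing down, gripper open.
Joint ranges: [-3.03, 3.03], [-0.79, 2.21], [0.23, 2.52], [-1.04, 4.18], [0, 3.07], [-2.55, 2.55]. Speed limits (rad/s): [2.22, 2.22, 2.57, 3.14, 3.14, 3.14].

### API

Orientations are given as a rotation vector (axis times angle).
In Python, from cell import status, get_image, order, find_in gives the robot as it stands.
- The arm moves only by the shell command python3 -m jog 'ROWS' [FORCE]. ROWS is JSON, a list of rows, each a list of 7 numbers: the turn, a rotation vector about the tool's x, y, z in units of 6 degrees (1.0 is 6 degrees), then the shift along the tool's x, y, z in units of 1 m (1.0 is 1 m), then the opening in per cent of the stroke, from 0 (shut) to 100 (fully open). A call has 1 to 12 rows; each row shifts and turns the commanded pose from where the row before left it, along the tool's axes as they then stand; what a row does not reach is not made up. A row lasts 1/8 s, in which the tool goes at most 62.5 mm and 10.7 degrees, less where a joint would pass 70% of its speed; a pose out of reach is approached as far as the arm can. A call with a number of a shift or a turn outside -1 to 1 is refused whole. A call with a gripper value outside its range is refused whole. The fingers move at their own pace and stop on an object; FORCE is the grip in N (left out, the last holds). Time passes only in rows, so rows that do not move let the fingers close. It gives the time, the measured TCP pose, the force and the opening at its end, in the units of the state.
- status.state(): the state, without advancing time (a new reading comes with each control period).
- get_image(name): name is "side" or "top" or "wrist"; returns a dict with "color" (400x640x3 uint8, red, green, blue), "vfov" (degrees; the focal length in pixels is half the picture's height over the tangent of half this angle, whatever the lens; pixels are square), "cx", "cy" (the principal point, pixels), "cam_to_world" (4x4, takes a point from camera to world coordinates). Camera axes: x right, y down, z forward; pixel columns grow to the right and rows downward; lengths in m; the calibration is good to about 2 mm. A picture is of the moment at which its call begins. There is no depth.
- order.hand_in(): hands the job in, once; it reports no verdict.
Trained networks look in the newest picture that a camera, given by its name, has taken for a name from the list of things; names that differ only in an ending like _2 or _b are one class to them, and where a whole thing is asked for, a point or a joint stands for the part that bears it (a point fixed in the world has none). Each returns a list of dicts, best first, with "p" (0 to 1); they miss things now and then, are a little off and sometimes report something else, mostly with a low value. They report only what shows in the picture. A call takes as long as a camera call.
- find_in(label, camera): "xy" ([column, row] in pixels, amid what is visible of it).
The state is a dict: "t": time; "joint_pos": joint angles; "joint_vel": joint speeds; "joint_torque": joint torques, N m; "eef_pos": TCP position; "eef_rot": TCP orientation; "wrist_force": force on the tool from outside, world axes, zero at the start; "torque": the same for the moment, N m; "width": finger opening in m.
Only numpy, scipy, OpenCV 4.12 (cv2) and the standard library are available. Lean on these libraries where they do the work, as an engineer would, in place of code of your own. Each camera call takes 0.05 s, during which the arm holds its last target.

### The job

Air the small sample cabinet: take its loose steel stay bar by the knob, use it to push the glazed door open, and drop the bar's third hole, counted from the door, over the white peg on the cabinet roof so that the bar lies down flat and holds the door there. The ceramic peg is brittle, so feel for it gently instead of forcing the bar, leave the glassware and rack around undisturbed, and let go of everything at the end.

Things in the scene. Friction and masses are not known exactly. Their poses are not given: they have to be found in the camera images.
- cabinet: white bench-top sample cabinet, fixed, 240 mm deep (own x) x 280 mm wide (own y) x 160 mm high; origin at the centre of its underside; the open front with the glazed door looks to its own -x. Its roof is at z = 160 mm
- door (a joint): angle of the aluminium-framed glazed door, rad: 0 closed, grows as it opens to the cabinet's -x side, stop at 1.2. Hinge line at cabinet x = -128, y = +135 mm; door 272 mm wide, 14 thick, top edge 160 mm up. The stiff hinge (about 0.2 N m) leaves it where it is put. About 0.28 to 0.52 with the third hole on the peg
- door_hinge (a point): point on the door's upright hinge line, at the height of the stay bar's underside (166 mm)
- stay_pin (a point): the pin on the door's top edge, 170 mm from the hinge line, about which the stay bar swings level and also tilts up; point on the bar's underside. At door angle q it lies, in the cabinet's frame, at x = -128 - 170 sin q, y = 135 - 170 cos q mm
- swing (a joint): level swing of the stay bar relative to the door, rad: counter-clockwise seen from above; the bar points to the cabinet's own yaw + swing - door. Range -0.7 to 1.4, almost no friction
- stay: plain steel stay bar 257 x 26 x 5 mm, about 0.24 kg, four 12.5 mm through holes. Origin on its underside at the pin, +x along the bar, z up. Hole centres at x = 64, 104, 144, 184 mm (first to fourth from the door), knob 225, free end 243. Tilts up from level about the pin (free end rises, up to 0.5 rad), falls by its weight, stops level 6 mm above the roof
- hole3 (a point): centre of the third hole from the door, on the bar's underside (144 mm from the pin)
- stay_knob (a point): grip point of the dark upright round knob near the bar's free end: 225 mm from the pin, 29 mm above the bar's underside. Stem 16 mm across, from the bar's top face (5 mm above its underside) to 37 mm; above that a round head 18 mm across up to 45 mm
- rail: slotted rail 74 x 30 x 3 mm fixed on the roof at cabinet (-50, -20) mm, slot and own x along cabinet x; origin under its centre. Carries a white ceramic peg, 10 mm across, flat top 10 mm above the level bar's underside, clamped anywhere within 16 mm either side of the slot's middle, on its centre line: its place is NOT measured, see or feel it. It snaps at 25 N from the bar
- rail_mid (a point): middle of the slot, at the height of the level bar's underside (166 mm up); own x along the slot
- jar: small capped amber jar standing on a back corner of the cabinet roof, 44 mm across, 60 mm high; bystander; origin at the centre of its foot
- flask: greenish long-necked glass flask on the bench behind the cabinet, 84 mm across, 155 mm high; bystander; origin at the centre of its foot
- tube_rack: aluminium test-tube rack on the bench beyond the door's swing, 70 x 190 x 75 mm, tubes up to 115 mm; bystander; origin at the centre of its foot

How it is judged:
At the end, for the whole second after the job is handed in: The stay bar lies flat (tilted less than 0.015 rad) with its third hole at the slot (within 18.5 mm of its middle along the slot and 4 mm across), which is possible only with that hole down over the peg; door and bar are at rest and released (angle between stay's own z axis and vertical below 0.015 rad and x of hole3 in the frame of rail_mid between -0.0185 and 0.0185 m and y of hole3 in the frame of rail_mid between -0.004 and 0.004 m and velocity of joint door between -0.02 and 0.02 rad/s and linear speed of stay below 0.01 m/s); the robot touches nothing.
It fails at once if the bar presses on the rail's peg with more than 25 N (contact force between stay and rail above 25 N).
It fails at once if the jar, flask or tube rack is shifted by more than 20 mm (distance of any of jar, flask, tube_rack from where it was at the start of the episode above 0.02 m).
It fails at once if the jar or flask is tipped (angle between any of jar, flask's own z axis and vertical above 0.3 rad).
It also fails if it takes over 61 s, if anything falls off the work surface, if the arm or the gripper's body presses on something with over 40 N, if the wrist force passes 120 N, or if a joint passes its speed limit or range.

## Working session

There is one attempt and no reset: what is moved stays moved. The work goes in short steps, Python scripts to look and compute and a shell command to move; the robot and the scene stay as the last step left them, time stands still between calls to the robot, and variables do not carry over. Pictures are saved under pics/ and viewed, and the job is handed in when it is done.

```bash
ls; mkdir -p pics; cat > h.py <<'E'
import numpy as np, cv2
from cell import status,get_image,order,find_in
def snap(n,f):
    im=get_image(n); cv2.imwrite('pics/'+f,im['color'][:,:,::-1]); return im
def K(im):
    f=200/np.tan(np.radians(im['vfov'])/2); return f
def ray(im,xy):
    f=K(im);T=np.array(im['cam_to_world']);d=T[:3,:3]@np.array([(xy[0]-im['cx'])/f,(xy[1]-im['cy'])/f,1]);return T[:3,3],d
def atz(im,xy,z):
    o,d=ray(im,xy);return o+d*(z-o[2])/d[2]
def proj(im,p):
    T=np.array(im['cam_to_world']);c=T[:3,:3].T@(np.array(p)-T[:3,3]);f=K(im);return np.array([im['cx']+f*c[0]/c[2],im['cy']+f*c[1]/c[2]])
E
python3 - <<'E'
from h import *
print(status.state())
for n in ['top','side','wrist']:
    im=snap(n,n+'0.png'); print(n,im['vfov'],im['cx'],im['cy'],np.array(im['cam_to_world']).round(3).tolist())
    for l in ['cabinet','door','stay','stay_knob','stay_pin','hole3','rail','door_hinge','rail_mid','jar','flask','tube_rack']:
        print(l,[(np.round(r['xy'],1).tolist(),round(r['p'],2)) for r in find_in(l,n)[:2]])
E
```

```text
pics
{'t': 0.0, 'joint_pos': array([-1.18361110e+00,  3.00446124e-01,  1.52159094e+00,  8.00922064e-06,
        1.32069431e+00, -6.65930622e-02]), 'joint_vel': array([-0.00035023,  0.00127861, -0.00021654,  0.000284  , -0.00092072,
        0.00120855]), 'joint_torque': array([ 1.99984614e-03, -5.43502164e+01, -3.61790407e+01,  4.59681701e-06,
        3.99994547e-03,  5.87837150e-06]), 'eef_pos': array([ 0.24101375, -0.49411835,  0.23073084]), 'eef_rot': array([-3.05998060e+00, -7.06437186e-01,  2.73365205e-04]), 'wrist_force': array([ 0.28694828, -0.45869666, -0.09013151]), 'torque': array([ 0.01601848, -0.01320849,  0.01024771]), 'width': 0.08523024536089403}
top 54.339302331261976 315.3012644457748 203.67948057221315 [[0.02, -0.989, 0.145, 0.449], [-1.0, -0.02, 0.0, 0.061], [0.003, -0.145, -0.989, 1.023], [0.0, 0.0, 0.0, 1.0]]
cabinet [([285.9, 204.6], 0.71), ([265.7, 219.3], 0.59)]
door [([304.8, 227.0], 0.88)]
stay [([287.6, 234.6], 0.76)]
stay_knob [([287.0, 237.6], 0.9), ([284.7, 204.0], 0.32)]
stay_pin [([284.5, 235.4], 0.77)]
hole3 [([284.9, 232.8], 0.94), ([283.2, 205.5], 0.
[... 562 characters left out ...]
6, 208.0], 0.68), ([342.8, 169.0], 0.56)]
stay_pin [([355.4, 207.9], 0.69), ([342.5, 168.8], 0.49)]
hole3 [([350.2, 203.2], 0.89)]
rail [([312.6, 202.0], 0.6)]
door_hinge [([350.4, 197.8], 0.96)]
rail_mid [([349.9, 195.5], 0.61), ([313.5, 201.7], 0.54)]
jar [([258.0, 229.4], 0.91), ([346.6, 196.6], 0.24)]
flask [([295.5, 317.6], 0.81)]
tube_rack [([340.4, 169.3], 0.9), ([348.1, 197.9], 0.54)]
wrist 59.91405888450034 323.02867910992705 198.33121564685004 [[0.437, -0.852, -0.288, 0.315], [-0.899, -0.414, -0.141, -0.458], [0.001, 0.32, -0.947, 0.375], [0.0, 0.0, 0.0, 1.0]]
cabinet []
door []
stay []
stay_knob []
stay_pin []
hole3 []
rail []
door_hinge []
rail_mid []
jar []
flask []
tube_rack []
```

```bash
python3 - <<'E'
import cv2
a=cv2.imread('pics/top0.png')[120:300,150:450]; cv2.imwrite('pics/top0c.png',cv2.resize(a,None,fx=2.66,fy=2.66,interpolation=cv2.INTER_CUBIC))
a=cv2.imread('pics/side0.png')[120:360,180:440]; cv2.imwrite('pics/side0c.png',cv2.resize(a,None,fx=2.5,fy=2.5,interpolation=cv2.INTER_CUBIC))
E
```

```text
(no output)
```

View pics/top0c.png

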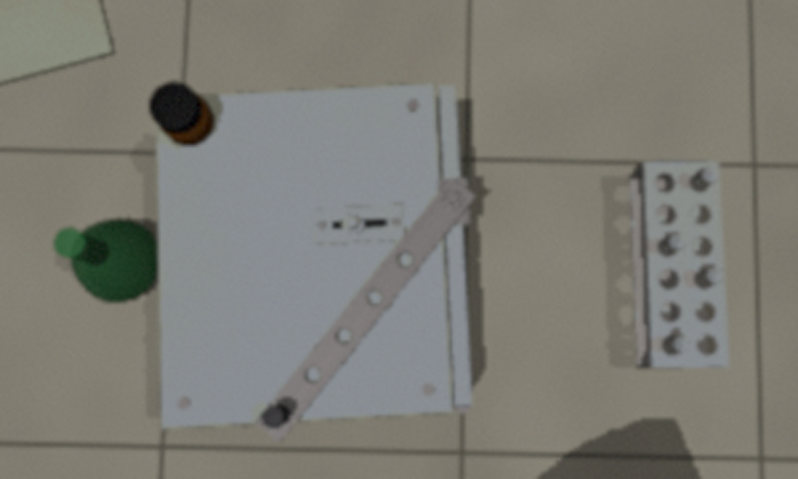

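View pics/side0c.png

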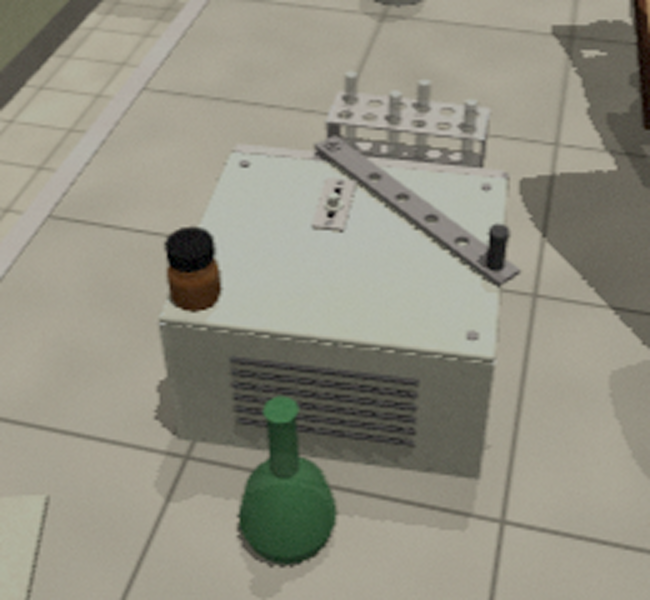

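The top view shows the cabinet with its front towards world -y. The bar lies from the pin at crop (456,195) to the knob at (275,413), and the rail with its peg is at about (352,222). Next I'll zoom in for measuring.

```bash
python3 - <<'E'
import cv2
im=cv2.imread('pics/top0.png')
a=im[145:290,200:335]; cv2.imwrite('pics/t1.png',cv2.resize(a,None,fx=4,fy=4,interpolation=cv2.INTER_CUBIC))
a=im[190:225,260:325]; cv2.imwrite('pics/t2.png',cv2.resize(a,None,fx=12,fy=12,interpolation=cv2.INTER_CUBIC))
im=cv2.imread('pics/side0.png')
a=im[180:225,290:330]; cv2.imwrite('pics/s2.png',cv2.resize(a,None,fx=12,fy=12,interpolation=cv2.INTER_CUBIC))
E
```

```text
(no output)
```

View pics/t1.png

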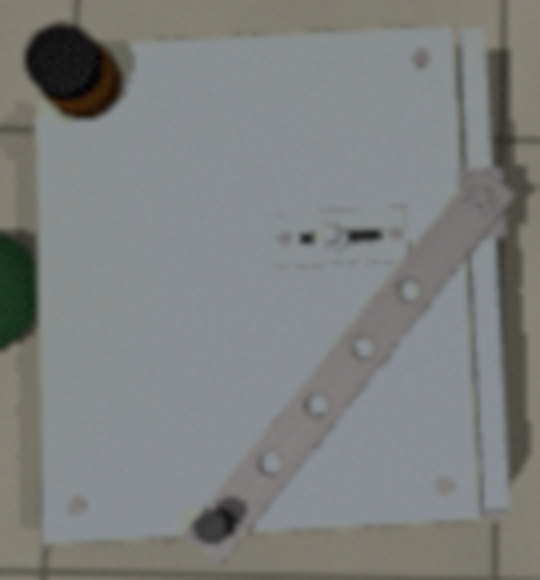

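View pics/t2.png

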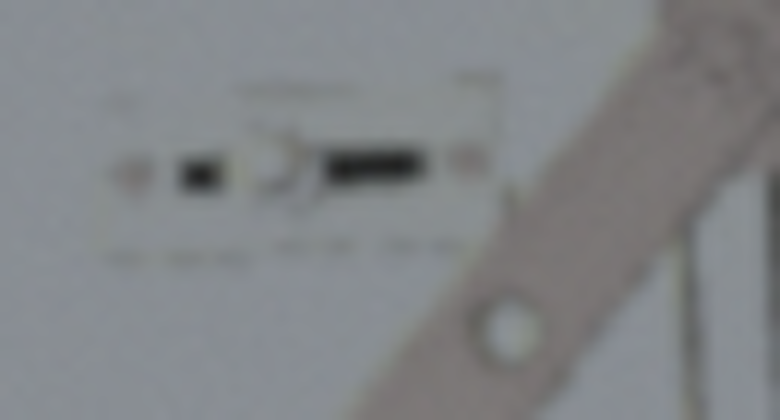

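View pics/s2.png

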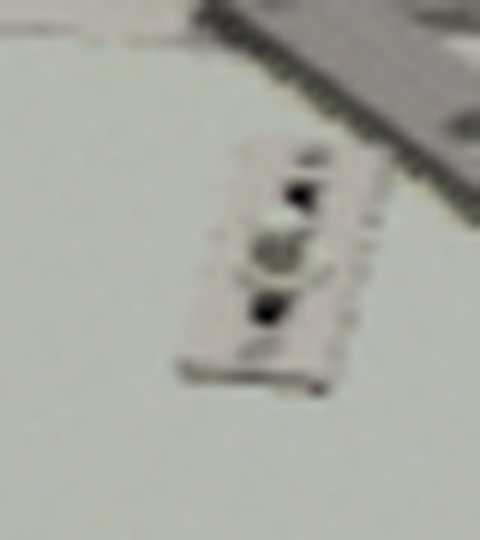

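```bash
cat > fit.py <<'E'
from h import *
from scipy.optimize import least_squares
im=get_image('top'); sm=get_image('side')
t=lambda x,y:np.array([200+x/4-.375,145+y/4-.375])
def W(p,c):
    R=np.array([[np.cos(p[2]),-np.sin(p[2])],[np.sin(p[2]),np.cos(p[2])]]); return np.r_[p[:2]+R@np.array(c[:2]),c[2]]
obs=[((-.12,-.14,.16),t(458,28)),((-.12,.14,.16),t(480,518)),((.12,.14,.16),t(45,543)),((-.05,-.02,.163),(t(284,239)+t(397,233))/2)]
hol=[(0,t(485,193),.172),(.064,t(410,290),.171),(.104,t(364,347),.171),(.144,t(317,404),.171),(.184,t(271,463),.171)]
def bar(p,q,s,l,z):
    a=s-q; return (-.128-.17*np.sin(q)+l*np.cos(a), .135-.17*np.cos(q)+l*np.sin(a), z)
def res(p):
    r=[proj(im,W(p,c))-o for c,o in obs]
    r+=[proj(im,W(p,bar(p,p[4],p[3],l,z)))-o for l,o,z in hol]
    return np.concatenate(r)
if __name__=='__main__':
    s=least_squares(res,[.45,.15,1.57,.9,0]);p=s.x
    print(p,s.fun.reshape(-1,2).round(1).tolist())
    print('knob',W(p,bar(p,p[4],p[3],.225,.195)))
    for n,c in [('rail',(-.05,-.02,.163)),('knob',bar(p,p[4],p[3],.225,.211)),('pin',bar(p,p[4],p[3],0,.171)),('c',(.12,.14,.16)),('c2',(-.12,.14,.16))]:
        print(n,proj(im,W(p,c)),'side',proj(sm,W(p,c)))
    u=np.array([260+270/12-.46,190+155/12-.46]);w=atz(im,u,.176);R=np.array([[np.cos(p[2]),-np.sin(p[2])],[np.sin(p[2]),np.cos(p[2])]])
    print('peg world',w,'cab',R.T@(w[:2]-p[:2]))
    for v in [(282,235),(278,222)]:
        u=np.array([290+v[0]/12-.46,180+v[1]/12-.46]);w=atz(sm,u,.176);print('peg side',R.T@(w[:2]-p[:2]))
    np.save('p.npy',p)
E
python3 fit.py
```

```text
[0.55059577 0.17680941 1.64229986 0.85365774 0.00692071] [[-0.4, -1.3], [0.7, 0.5], [-0.8, 0.0], [0.4, -0.1], [-0.6, 1.6], [0.1, -0.2], [0.1, -0.2], [0.3, -0.1], [0.1, -0.3]]
knob [0.41596073 0.18708747 0.195     ]
rail [285.16697207 203.53113133] side [313.22686326 200.23027413]
knob [252.38667508 275.86229799] side [378.85117605 210.17819663]
pin [320.30713996 194.52196134] side [312.872302   177.72081548]
c [210.09076471 280.38852513] side [377.1321451 261.8652539]
c2 [320.30661898 274.60828588] side [382.56086496 190.29177263]
peg world [0.57447059 0.13429053 0.176     ] cab [-0.04411592 -0.02077615]
peg side [-0.03792179 -0.0181394 ]
peg side [-0.04179693 -0.01962316]
```

```bash
cat > plan.py <<'E'
from h import *
from scipy.spatial.transform import Rotation as Ro
from scipy.optimize import brentq
p=np.load('p.npy')
def qa(P):  # door angle and bar angle (cab frame) for hole3 at P
    f=lambda q:np.hypot(P[0]+.128+.17*np.sin(q),P[1]-.135+.17*np.cos(q))-.144
    q=brentq(f,.0,1.1); return q,np.arctan2(P[1]-.135+.17*np.cos(q),P[0]+.128+.17*np.sin(q))
def pose(q,a,tau,flip,up=0,gz=.029):
    """tool pose gripping the knob (grip gz above underside); a: bar angle in cabinet frame"""
    c,s=np.cos(p[2]),np.sin(p[2]);R=np.array([[c,-s,0],[s,c,0],[0,0,1]])
    pin=R@np.array([-.128-.17*np.sin(q),.135-.17*np.cos(q),0])+np.array([p[0],p[1],.166])
    B=Ro.from_euler('z',p[2]+a)*Ro.from_euler('y',-tau)
    g=pin+B.apply([.225,0,gz])
    T=B*Ro.from_matrix(np.diag([1.,-1,-1]))
    if flip: T=T*Ro.from_euler('z',np.pi)
    tcp=g+T.apply([0,0,.019])+np.array([0,0,up])
    return tcp,T
def rows(x0,T0,path,op):
    out=[]
    for x,T in path:
        d=(T0.inv()*T).as_rotvec()/np.radians(6); 
        # shift along tool axes as left by previous row
        v=T0.inv().apply(x-x0); out.append([round(k,2) for k in d]+[round(k,4) for k in v]+[op]); x0,T0=x,T
    return out
def cur():
    s=status.state(); return s['eef_pos'],Ro.from_rotvec(s['eef_rot'])
E
python3 - <<'E'
from plan import *
print(status.state()['t'])
for xp in (-.048,-.043,-.038):
    q,a=qa((xp,-.02)); print(xp,q,a,a+q,[pose(q,a,0,f)[0].round(4) for f in (0,)])
q0,a0=p[4],p[3]-p[4]; print(q0,a0)
x,T=cur(); print(T.as_matrix().round(3))
for f in (0,1):
    X=pose(q0,a0,0,f,up=.05); print(f,X[0],rows(x,T,[X],40),np.linalg.norm(X[0]-x))
E
```

```text
2.05
-0.048 0.38584565172897006 0.017373697244612185 0.40321934897358225 [array([0.5668, 0.211 , 0.176 ])]
-0.043 0.3540001037840598 0.03096958668759585 0.3849696904716557 [array([0.5653, 0.2159, 0.176 ])]
-0.038 0.32240777114771724 0.0433524305387951 0.36576020168651235 [array([0.564 , 0.2208, 0.176 ])]
0.006920711252062464 0.8467370283703415
[[ 0.899  0.438 -0.   ]
 [ 0.438 -0.899 -0.   ]
 [-0.    -0.    -1.   ]]
0 [0.41596073 0.18708747 0.226     ] [[np.float64(-0.0), np.float64(0.0), np.float64(-19.44), np.float64(0.4559), np.float64(-0.5358), np.float64(0.0053), 40]] 0.7035136867951576
1 [0.41596073 0.18708747 0.226     ] [[np.float64(0.0), np.float64(0.0), np.float64(10.56), np.float64(0.4559), np.float64(-0.5358), np.float64(0.0053), 40]] 0.7035136867951576
```

```bash
python3 - <<'E'
from plan import *
from scipy.spatial.transform import Slerp
x,T=cur();X,T1=pose(p[4],p[3]-p[4],0,0,up=.06)
w=(T.inv()*T1).as_rotvec(); print(w/np.radians(6))
n=12
for r in rows(x,T,[(x+(X-x)*k/n,T*Ro.from_rotvec(w*k/n)) for k in range(1,n+1)],55): print(*map(float,r))
E
```

```text
[-1.64123485e-04  1.90209246e-05 -1.94351955e+01]
-0.0 0.0 -1.62 0.038 -0.0446 -0.0004 55.0
-0.0 0.0 -1.62 0.045 -0.0376 -0.0004 55.0
-0.0 0.0 -1.62 0.0507 -0.0295 -0.0004 55.0
-0.0 0.0 -1.62 0.0549 -0.0205 -0.0004 55.0
-0.0 0.0 -1.62 0.0576 -0.0109 -0.0004 55.0
-0.0 0.0 -1.62 0.0586 -0.001 -0.0004 55.0
-0.0 0.0 -1.62 0.058 0.0089 -0.0004 55.0
-0.0 0.0 -1.62 0.0556 0.0185 -0.0004 55.0
-0.0 0.0 -1.62 0.0517 0.0276 -0.0004 55.0
-0.0 0.0 -1.62 0.0463 0.036 -0.0004 55.0
-0.0 0.0 -1.62 0.0396 0.0433 -0.0004 55.0
-0.0 0.0 -1.62 0.0317 0.0493 -0.0004 55.0
```

```bash
python3 -m jog '[[0,0,-1.62,0.038,-0.0446,-0.0004,55],[0,0,-1.62,0.045,-0.0376,-0.0004,55],[0,0,-1.62,0.0507,-0.0295,-0.0004,55],[0,0,-1.62,0.0549,-0.0205,-0.0004,55],[0,0,-1.62,0.0576,-0.0109,-0.0004,55],[0,0,-1.62,0.0586,-0.001,-0.0004,55],[0,0,-1.62,0.058,0.0089,-0.0004,55],[0,0,-1.62,0.0556,0.0185,-0.0004,55],[0,0,-1.62,0.0517,0.0276,-0.0004,55],[0,0,-1.62,0.0463,0.036,-0.0004,55]]'; python3 - <<'E'
from plan import *
x,T=cur();X=pose(p[4],p[3]-p[4],0,0,up=.06);print(status.state()['joint_pos'].round(2));print(rows(x,T,[X],55))
im=snap('wrist','w1.png')
for l in ['stay_knob','hole3','rail','stay','jar']: print(l,find_in(l,'wrist')[:2])
E
```

```text
[-1.18  0.3   1.52 -0.    1.32 -0.07]
[[np.float64(-0.0), np.float64(0.0), np.float64(-19.44), np.float64(0.4559), np.float64(-0.5358), np.float64(-0.0047), 55]]
stay_knob []
hole3 []
rail []
stay []
jar []out of range
```

View pics/w1.png

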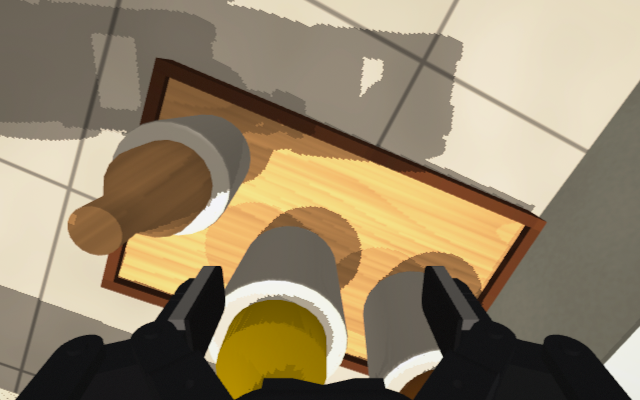

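```bash
python3 - <<'E'
from plan import *
x,T=cur();x=x+np.array([0,0,.08]);X,T1=pose(p[4],p[3]-p[4],0,0,up=.06)
w=(T.inv()*T1).as_rotvec(); print(w/np.radians(6))
n=20
for r in rows(x,T,[(x+(X-x)*k/n,T*Ro.from_rotvec(w*k/n)) for k in range(1,n+1)],55): print(*map(float,r))
E
```

```text
[-4.45095662e-04 -7.20081443e-04 -1.94354910e+01]
-0.0 -0.0 -0.97 0.0228 -0.0268 0.0038 55.0
-0.0 -0.0 -0.97 0.0254 -0.0243 0.0038 55.0
-0.0 -0.0 -0.97 0.0277 -0.0216 0.0038 55.0
-0.0 -0.0 -0.97 0.0298 -0.0187 0.0038 55.0
-0.0 -0.0 -0.97 0.0315 -0.0156 0.0038 55.0
-0.0 -0.0 -0.97 0.033 -0.0123 0.0038 55.0
-0.0 -0.0 -0.97 0.034 -0.0089 0.0038 55.0
-0.0 -0.0 -0.97 0.0348 -0.0054 0.0038 55.0
-0.0 -0.0 -0.97 0.0351 -0.0018 0.0038 55.0
-0.0 -0.0 -0.97 0.0351 0.0018 0.0038 55.0
-0.0 -0.0 -0.97 0.0348 0.0053 0.0038 55.0
-0.0 -0.0 -0.97 0.034 0.0088 0.0038 55.0
-0.0 -0.0 -0.97 0.033 0.0122 0.0038 55.0
-0.0 -0.0 -0.97 0.0316 0.0155 0.0038 55.0
-0.0 -0.0 -0.97 0.0298 0.0187 0.0038 55.0
-0.0 -0.0 -0.97 0.0278 0.0216 0.0038 55.0
-0.0 -0.0 -0.97 0.0254 0.0243 0.0038 55.0
-0.0 -0.0 -0.97 0.0228 0.0268 0.0038 55.0
-0.0 -0.0 -0.97 0.02 0.0289 0.0038 55.0
-0.0 -0.0 -0.97 0.017 0.0308 0.0038 55.0
```

```bash
python3 -m jog '[[0,0,0,0,0,-0.04,55],[0,0,0,0,0,-0.04,55],[0,0,-0.97,0.0228,-0.0268,0,55],[0,0,-0.97,0.0254,-0.0243,0,55],[0,0,-0.97,0.0277,-0.0216,0,55],[0,0,-0.97,0.0298,-0.0187,0,55],[0,0,-0.97,0.0315,-0.0156,0.0,55],[0,0,-0.97,0.033,-0.0123,0,55],[0,0,-0.97,0.034,-0.0089,0,55],[0,0,-0.97,0.0348,-0.0054,0.0,55],[0,0,-0.97,0.0351,-0.0018,0.0,55]]' && python3 -m jog '[[0,0,-0.97,0.0351,0.0018,0.004,55],[0,0,-0.97,0.0348,0.0053,0.004,55],[0,0,-0.97,0.034,0.0088,0.004,55],[0,0,-0.97,0.033,0.0122,0.004,55],[0,0,-0.97,0.0316,0.0155,0.004,55],[0,0,-0.97,0.0298,0.0187,0.004,55],[0,0,-0.97,0.0278,0.0216,0.004,55],[0,0,-0.97,0.0254,0.0243,0.004,55],[0,0,-0.97,0.0228,0.0268,0.004,55],[0,0,-0.97,0.02,0.0289,0.004,55]]'; python3 - <<'E'
from plan import *
x,T=cur();X=pose(p[4],p[3]-p[4],0,0,up=.06);print(status.state()['joint_pos'].round(2));print(rows(x,T,[X],55))
im=snap('wrist','w2.png')
for l in ['stay_knob','hole3','rail','stay','jar']: print(l,[(r['xy'],r['p']) for r in find_in(l,'wrist')[:2]])
E
```

```text
t: 3.72
eef_pos: [0.3201, -0.1867, 0.3114]
eef_rot: [2.431, 1.989, 0.0]
wrist_force: [0.2, 0.8, 0.6]
width: 0.0467
t: 4.97
eef_pos: [0.4084, 0.1539, 0.2713]
eef_rot: [1.157, 2.92, 0.0]
wrist_force: [-0.9, -0.7, -0.6]
width: 0.0467
[ 0.28  0.01  1.76 -0.    1.37 -0.54]
[[np.float64(0.0), np.float64(0.0), np.float64(-0.97), np.float64(0.0173), np.float64(0.0293), np.float64(0.0353), 55]]
stay_knob [([365.7, 232.7], 0.66)]
hole3 [([369.5, 236.0], 0.7)]
rail [([453.7, 312.1], 0.51), ([369.5, 234.5], 0.33)]
stay [([369.2, 238.6], 0.75)]
jar [([627.0, 309.2], 0.83)]
```

View pics/w2.png

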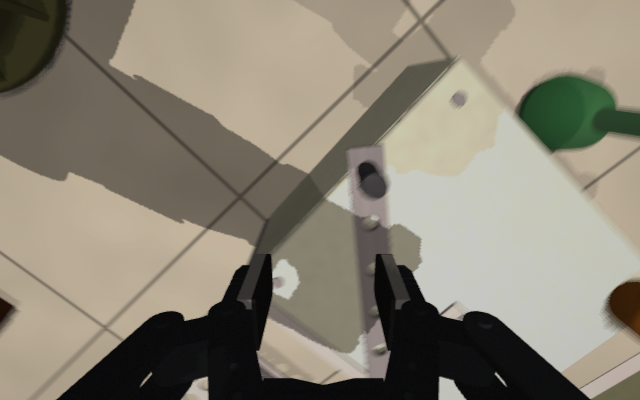

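The wrist view shows the knob head at (376,187) and the holes at (370,222), (374,268) and (377,311). I'll check these against the fit.

```bash
python3 - <<'E'
from plan import *
from fit import W,bar
im=get_image('wrist')
for l,z in [(.225,.211),(.225,.171),(.184,.171),(.144,.171),(.104,.171),(.064,.171)]:
    print(l,z,proj(im,W(p,bar(p,p[4],p[3],l,z))).round(1))
print('corner',proj(im,W(p,(.12,.14,.16))),'peg',proj(im,W(p,(-.043,-.02,.176))),proj(im,W(p,(-.05,-.02,.163))))
print(atz(im,(376,187),.211), W(p,bar(p,p[4],p[3],.225,.211)))
E
```

```text
0.225 0.211 [372.8 190.6]
0.225 0.171 [365.3 174.1]
0.184 0.171 [369.  225.8]
0.144 0.171 [372.2 271.6]
0.104 0.171 [375.2 313.3]
0.064 0.171 [377.9 351.5]
corner [459.56479159  58.82967201] peg [442.64845132 346.19042936] [431.95202593 340.32209656]
[0.4155492  0.19005151 0.211     ] [0.41596073 0.18708747 0.211     ]
```

```bash
python3 -m jog '[[0,0,-0.97,0.0183,0.029,0,55],[0,0,0,0,0,0,55],[0,0,0,0,0,0,55]]'; python3 - <<'E'
from plan import *
x,T=cur();X=pose(p[4],p[3]-p[4],0,0);print(rows(x,T,[X],55))
snap('wrist','w3.png')
E
```

```text
t: 5.8
eef_pos: [0.4148, 0.1858, 0.2713]
eef_rot: [-1.014, -2.973, 0.0]
wrist_force: [-0.9, 0.1, -0.2]
width: 0.0468
[[np.float64(-0.0), np.float64(0.0), np.float64(-0.05), np.float64(-0.0001), np.float64(0.0017), np.float64(0.0953), 55]]
```

View pics/w3.png

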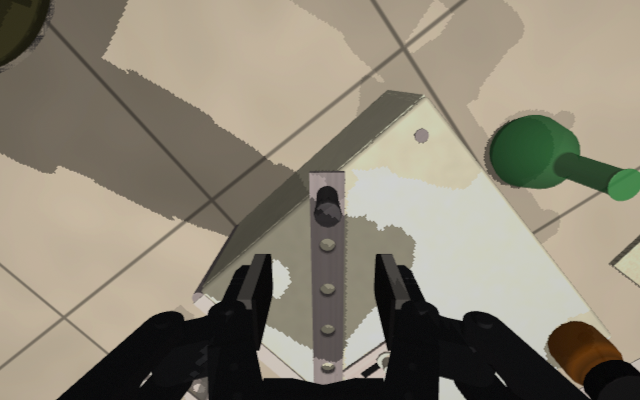

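The knob at (327,210) is centred between the fingers, so I'll descend and grip.

```bash
python3 -m jog '[[0,0,-0.05,0.0005,0.0015,0.03,55],[0,0,0,0,0,0.03,55],[0,0,0,0,0,0.025,55],[0,0,0,0,0,0.0103,55],[0,0,0,0,0,0,55],[0,0,0,0,0,0,0],[0,0,0,0,0,0,0],[0,0,0,0,0,0,0],[0,0,0,0,0,0,0]]' 40;  python3 - <<'E'
from plan import *
x,T=cur();X=pose(p[4],p[3]-p[4],0,0);print(rows(x,T,[X],55),status.state()['wrist_force'],status.state()['width'])
E
```

```text
t: 6.98
eef_pos: [0.4156, 0.1878, 0.1762]
eef_rot: [1.005, 2.976, 0.0]
wrist_force: [1.6, -0.1, 0.3]
width: 0.0158
[[np.float64(0.0), np.float64(0.0), np.float64(0.01), np.float64(-0.0007), np.float64(-0.0003), np.float64(0.0002), 55]] [ 1.62813585 -0.13117822  0.2517396 ] 0.01576702344175532
```

```bash
python3 - <<'E'
from plan import *
x,T=cur();q0,a0=p[4],p[3]-p[4];q1,a1=qa((-.043,-.02));tau=.14
off=x-pose(q0,a0,0,0)[0]; print(off)
path=[(q0,a0,tau*k/4) for k in range(1,5)]
n=16
for k in range(1,n+1):
    u=k/n; path.append((q0+(q1-q0)*u,a0+(a1-a0)*u,tau))
for r in rows(*pose(q0,a0,0,0),[pose(*c,0) for c in path],0): print(*map(float,r))
print(pose(q1,a1,tau,0)[0],q1,a1)
E
```

```text
[-0.00039278  0.00070538  0.00018725]
0.0 0.33 0.0 -0.0005 0.0 -0.0079 0.0
0.0 0.33 -0.0 -0.0005 -0.0 -0.0079 0.0
-0.0 0.33 0.0 -0.0005 0.0 -0.0079 0.0
0.0 0.33 0.0 -0.0005 -0.0 -0.0079 0.0
-0.07 -0.0 0.48 -0.0027 0.0085 -0.0004 0.0
-0.07 0.0 0.48 -0.0027 0.0085 -0.0004 0.0
-0.07 0.0 0.48 -0.0028 0.0086 -0.0004 0.0
-0.07 -0.0 0.48 -0.0029 0.0087 -0.0004 0.0
-0.07 0.0 0.48 -0.003 0.0088 -0.0004 0.0
-0.07 0.0 0.48 -0.003 0.0089 -0.0004 0.0
-0.07 -0.0 0.48 -0.0031 0.0089 -0.0004 0.0
-0.07 -0.0 0.48 -0.0032 0.009 -0.0004 0.0
-0.07 0.0 0.48 -0.0032 0.0091 -0.0005 0.0
-0.07 -0.0 0.48 -0.0033 0.0092 -0.0005 0.0
-0.07 0.0 0.48 -0.0034 0.0093 -0.0005 0.0
-0.07 0.0 0.48 -0.0034 0.0094 -0.0005 0.0
-0.07 0.0 0.48 -0.0035 0.0095 -0.0005 0.0
-0.07 -0.0 0.48 -0.0035 0.0096 -0.0005 0.0
-0.07 0.0 0.48 -0.0036 0.0097 -0.0005 0.0
-0.07 0.0 0.48 -0.0036 0.0098 -0.0005 0.0
[0.56569883 0.21234527 0.20729936] 0.3540001037840598 0.03096958668759585
```

```bash
python3 -m jog '[[0,0.33,0,-0.0005,0,-0.0079,0],[0,0.33,0,-0.0005,0,-0.0079,0],[0,0.33,0,-0.0005,0,-0.0079,0],[0,0.33,0,-0.0005,0,-0.0079,0],[0,0,0,0,0,0,0]]'
```

```text
t: 7.6
eef_pos: [0.4185, 0.1855, 0.2075]
eef_rot: [-0.963, -2.852, -0.067]
wrist_force: [0.1, 1.1, -1.9]
width: 0.0159
```

```bash
python3 -m jog '[[-0.07,0,0.48,-0.0027,0.0085,-0.0004,0],[-0.07,0,0.48,-0.0027,0.0085,-0.0004,0],[-0.07,0,0.48,-0.0028,0.0086,-0.0004,0],[-0.07,0,0.48,-0.0029,0.0087,-0.0004,0],[-0.07,0,0.48,-0.003,0.0088,-0.0004,0],[-0.07,0,0.48,-0.003,0.0089,-0.0004,0],[-0.07,0,0.48,-0.0031,0.0089,-0.0004,0],[-0.07,0,0.48,-0.0032,0.009,-0.0004,0]]'; python3 - <<'E'
from plan import *
a=snap('top','t3.png')['color'][130:300,180:420,::-1]
cv2.imwrite('pics/t3c.png',cv2.resize(a,None,fx=3.3,fy=3.3,interpolation=cv2.INTER_CUBIC))
E
```

```text
t: 8.6
eef_pos: [0.4853, 0.2153, 0.2069]
eef_rot: [-1.526, -2.608, -0.108]
wrist_force: [0.3, 1.6, -1.3]
width: 0.0158
```

View pics/t3c.png

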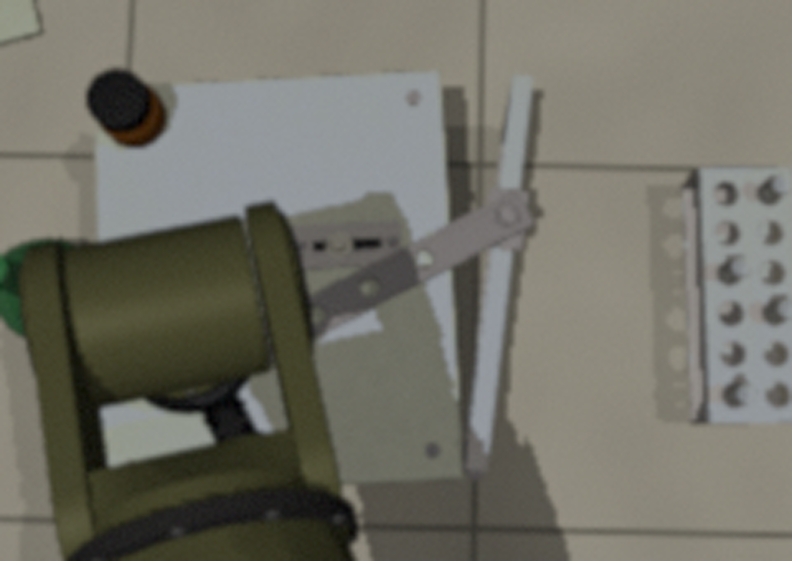

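```bash
python3 - <<'E'
import cv2,numpy as np
a=cv2.imread('pics/t3.png')[193:216,262:312].astype(float); a=np.clip((a-40)*1.6,0,255).astype('uint8')
cv2.imwrite('pics/t3d.png',cv2.resize(a,None,fx=16,fy=16,interpolation=cv2.INTER_CUBIC))
E
```

```text
(no output)
```

View pics/t3d.png

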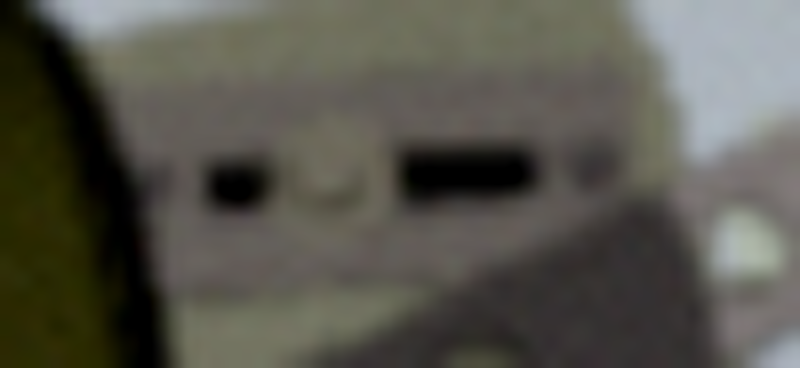

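```bash
python3 - <<'E'
from plan import *
im=get_image('top');R=np.array([[np.cos(p[2]),-np.sin(p[2])],[np.sin(p[2]),np.cos(p[2])]])
for n,v,z in [('mid',(372.5,177),.163),('collar',(331,183),.165),('peg',(325,160),.176)]:
    w=atz(im,(262+v[0]/16-.47,193+v[1]/16-.47),z);print(n,w,R.T@(w[:2]-p[:2]))
E
```

```text
mid [0.57396231 0.12915484 0.163     ] [-0.04920217 -0.01990226]
collar [0.57271089 0.13473846 0.165     ] [-0.04354341 -0.01905295]
peg [0.57429884 0.1347191  0.176     ] [-0.04367617 -0.02063546]
```

```bash
python3 -m jog '[[-0.07,0,0.48,-0.0032,0.0091,-0.0005,0],[-0.07,0,0.48,-0.0033,0.0092,-0.0005,0],[-0.07,0,0.48,-0.0034,0.0093,-0.0005,0],[-0.07,0,0.48,-0.0034,0.0094,-0.0005,0],[-0.07,0,0.48,-0.0035,0.0095,-0.0005,0],[-0.07,0,0.48,-0.0035,0.0096,-0.0005,0],[-0.07,0,0.48,-0.0036,0.0097,-0.0005,0],[-0.07,0,0.48,-0.0036,0.0098,-0.0005,0],[0,0,0,0,0,0,0]]'; python3 - <<'E'
from plan import *
x,T=cur(); q,a=qa((-.044,-.02)); print(rows(x,T,[pose(q,a,.14,0)],0))
a=snap('top','t4.png')['color'][150:280,210:360,::-1]
cv2.imwrite('pics/t4c.png',cv2.resize(a,None,fx=4.5,fy=4.5,interpolation=cv2.INTER_CUBIC))
a=snap('side','s4.png')['color'][120:250,240:400,::-1]
cv2.imwrite('pics/s4c.png',cv2.resize(a,None,fx=4.5,fy=4.5,interpolation=cv2.INTER_CUBIC))
snap('wrist','w4.png')
E
```

```text
t: 9.82
eef_pos: [0.5651, 0.2132, 0.2073]
eef_rot: [-2.028, -2.261, -0.146]
wrist_force: [-0.3, -1.8, -1.6]
width: 0.0161
[[np.float64(0.03), np.float64(0.0), np.float64(0.08), np.float64(-0.0019), np.float64(0.0007), np.float64(-0.0003), 0]]
```

View pics/t4c.png

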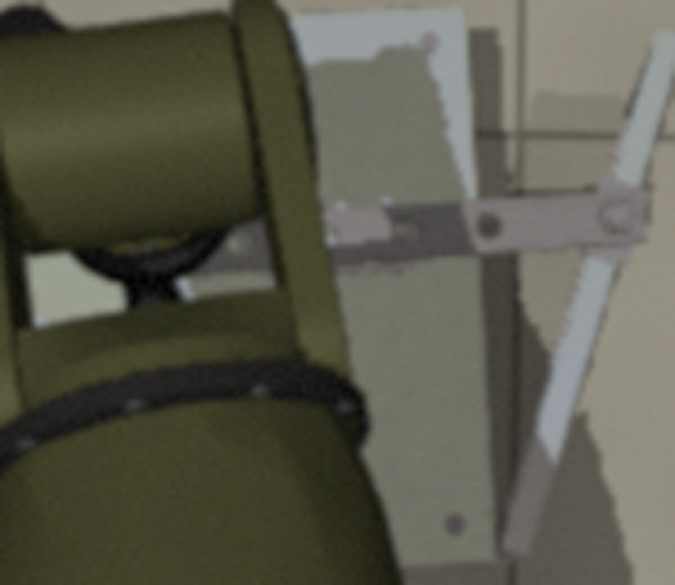

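View pics/s4c.png

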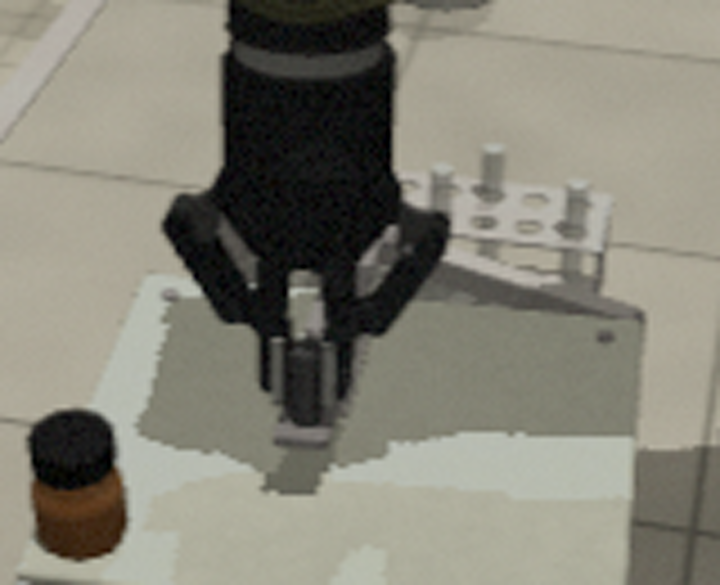

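View pics/w4.png

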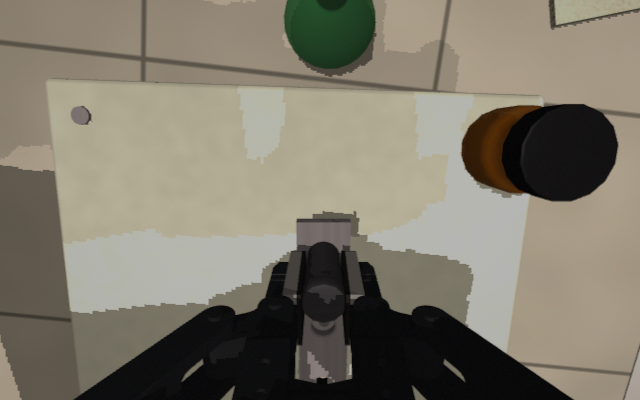

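```bash
python3 - <<'E'
import cv2,numpy as np
a=cv2.imread('pics/t4.png')[185:215,280:360].astype(float); a=np.clip((a-30)*1.5,0,255).astype('uint8')
cv2.imwrite('pics/t4d.png',cv2.resize(a,None,fx=10,fy=10,interpolation=cv2.INTER_CUBIC))
E
```

```text
(no output)
```

View pics/t4d.png

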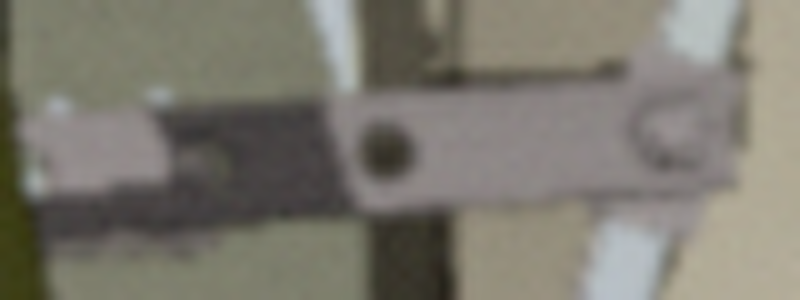

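```bash
cat > chk.py <<'E'
from plan import *
from scipy.optimize import least_squares
im=get_image('top');tau=.14
R=np.array([[np.cos(p[2]),-np.sin(p[2])],[np.sin(p[2]),np.cos(p[2])]])
g=lambda v:np.array([280+v[0]/10-.45,185+v[1]/10-.45])
O=[(0,(670,128)),(.064,(387,150)),(.104,(205,163))]
def pt(q,a,l,tau,t=.005):
    h=l*np.cos(tau)-t*np.sin(tau); c=np.array([-.128-.17*np.sin(q)+h*np.cos(a),.135-.17*np.cos(q)+h*np.sin(a)])
    return np.r_[p[:2]+R@c,.166+l*np.sin(tau)+t*np.cos(tau)]
s=least_squares(lambda v:np.concatenate([proj(im,pt(v[0],v[1],l,tau))-g(o) for l,o in O]),[.35,.03])
q,a=s.x;print('seen q,a',s.x,s.fun.round(1));H=pt(q,a,.144,0,0);print('hole3 flat',R.T@(H[:2]-p[:2]))
x,T=cur();x=x
from scipy.optimize import least_squares as ls
s=ls(lambda v:(pose(v[0],v[1],tau,0)[0]-x)[:2],[.35,.03]);q,a=s.x;H=pt(q,a,.144,0,0);print('from tcp q,a',q,a,'hole3',R.T@(H[:2]-p[:2]))
E
python3 chk.py
```

```text
seen q,a [0.34951751 0.03704918] [ 0.   0.4 -0.1  0.1 -0.  -0. ]
hole3 flat [-0.04231439 -0.01938761]
from tcp q,a 0.34691326222376795 0.036141325909162796 hole3 [-0.04189345 -0.01966932]
```

```bash
python3 - <<'E'
from plan import *
q,a=.3469,.03614
q1,a1=qa((-.0436,-.0199));
print(q1,a1)
for r in rows(*pose(q,a,.14,0),[pose(q1,a1,t,0) for t in (.14,.12,.1,.085,.078,.074,.07,.066,.062)],0): print(*map(float,r))
E
```

```text
0.3577893306151097 0.030104968463614053
-0.01 -0.0 0.06 -0.0017 0.0006 -0.0002 0.0
-0.0 -0.19 0.0 0.0002 0.0 0.0045 0.0
0.0 -0.19 -0.0 0.0002 -0.0 0.0045 0.0
0.0 -0.14 0.0 0.0001 -0.0 0.0034 0.0
-0.0 -0.07 0.0 0.0001 0.0 0.0016 0.0
0.0 -0.04 -0.0 0.0 -0.0 0.0009 0.0
-0.0 -0.04 0.0 0.0 -0.0 0.0009 0.0
0.0 -0.04 0.0 0.0 0.0 0.0009 0.0
-0.0 -0.04 -0.0 0.0 -0.0 0.0009 0.0
```

```bash
python3 -m jog '[[-0.01,0,0.06,-0.0017,0.0006,-0.0002,0],[0,0,0,0,0,0,0],[0,-0.19,0,0.0002,0,0.0045,0],[0,-0.19,0,0.0002,0,0.0045,0],[0,-0.14,0,0.0001,0,0.0034,0],[0,-0.07,0,0.0001,0,0.0016,0],[0,0,0,0,0,0,0]]' 25;python3 -m jog '[[0,-0.04,0,0,0,0.0009,0],[0,0,0,0,0,0,0]]';python3 -m jog '[[0,-0.04,0,0,0,0.0009,0],[0,0,0,0,0,0,0]]'
```

```text
t: 10.9
eef_pos: [0.5659, 0.2141, 0.1938]
eef_rot: [-2.069, -2.289, -0.086]
wrist_force: [-1.1, -1.1, -1.4]
width: 0.016
t: 11.15
eef_pos: [0.566, 0.2141, 0.1932]
eef_rot: [-2.071, -2.291, -0.083]
wrist_force: [-0.2, -0.0, -1.6]
width: 0.0161
t: 11.4
eef_pos: [0.5659, 0.2142, 0.1921]
eef_rot: [-2.073, -2.294, -0.078]
wrist_force: [-0.4, 1.2, -2.2]
width: 0.0159
```

```bash
for i in 1; do python3 -m jog '[[0,-0.04,0,0,0,0.0009,0],[0,0,0,0,0,0,0]]';python3 -m jog '[[0,-0.04,0,0,0,0.0009,0],[0,0,0,0,0,0,0]]'; done; python3 -m jog '[[0,-0.03,0,0,0,0.0006,0],[0,0,0,0,0,0,0]]'
```

```text
t: 11.65
eef_pos: [0.5659, 0.2143, 0.1912]
eef_rot: [-2.075, -2.296, -0.074]
wrist_force: [-0.0, 0.7, -1.7]
width: 0.0162
t: 11.9
eef_pos: [0.5659, 0.2144, 0.1903]
eef_rot: [-2.077, -2.299, -0.07]
wrist_force: [0.2, 1.1, -2.2]
width: 0.0162
t: 12.15
eef_pos: [0.5659, 0.2144, 0.1898]
eef_rot: [-2.079, -2.3, -0.067]
wrist_force: [-0.5, 0.8, -0.9]
width: 0.016
```

```bash
python3 -m jog '[[0,-0.03,0,0,0,0.0006,0],[0,0,0,0,0,0,0]]';python3 -m jog '[[0,-0.03,0,0,0,0.0006,0],[0,0,0,0,0,0,0]]'
```

```text
t: 12.4
eef_pos: [0.5659, 0.2143, 0.1891]
eef_rot: [-2.081, -2.302, -0.063]
wrist_force: [-0.7, 0.6, -1.8]
width: 0.0161
t: 12.65
eef_pos: [0.5659, 0.2144, 0.1886]
eef_rot: [-2.082, -2.304, -0.06]
wrist_force: [-0.3, 1.3, -1.5]
width: 0.016
```

```bash
python3 - <<'E'
from h import *
a=snap('side','s5.png')['color'][130:230,260:400,::-1]
cv2.imwrite('pics/s5c.png',cv2.resize(a,None,fx=5.5,fy=5.5,interpolation=cv2.INTER_CUBIC))
E
```

View pics/s5c.png

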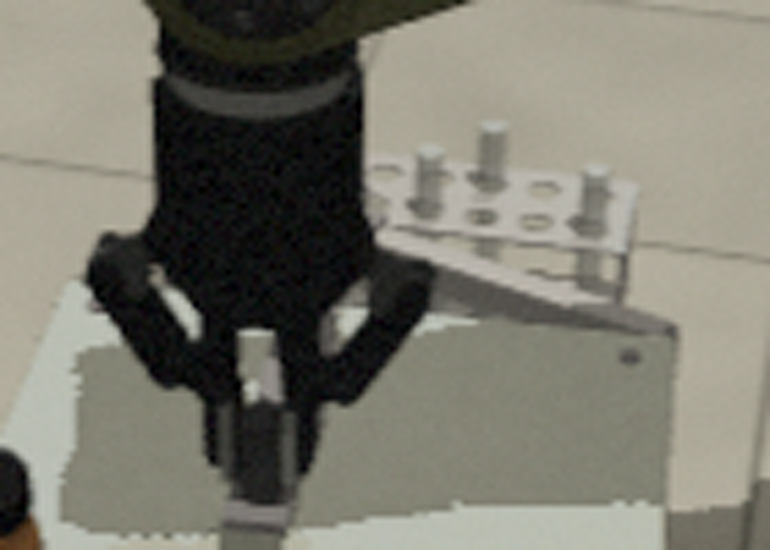

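```bash
for i in 1; do python3 -m jog '[[0,-0.04,0,0,0,0.0009,0],[0,0,0,0,0,0,0]]';python3 -m jog '[[0,-0.04,0,0,0,0.0009,0],[0,0,0,0,0,0,0]]'; python3 -m jog '[[0,-0.04,0,0,0,0.0009,0],[0,0,0,0,0,0,0]]';done
```

```text
t: 12.95
eef_pos: [0.5659, 0.2144, 0.1876]
eef_rot: [-2.085, -2.306, -0.056]
wrist_force: [0.3, 1.0, -1.1]
width: 0.0156
t: 13.2
eef_pos: [0.5659, 0.2145, 0.1867]
eef_rot: [-2.087, -2.309, -0.051]
wrist_force: [-0.1, 1.5, -1.7]
width: 0.0154
t: 13.45
eef_pos: [0.5659, 0.2145, 0.1858]
eef_rot: [-2.089, -2.311, -0.047]
wrist_force: [0.6, 0.4, -1.7]
width: 0.0157
```

```bash
for i in 1; do python3 -m jog '[[0,-0.04,0,0,0,0.0009,0],[0,-0.04,0,0,0,0.0009,0],[0,0,0,0,0,0,0]]';python3 -m jog '[[0,-0.04,0,0,0,0.0009,0],[0,-0.04,0,0,0,0.0009,0],[0,0,0,0,0,0,0]]'; python3 -m jog '[[0,-0.04,0,0,0,0.0009,0],[0,-0.04,0,0,0,0.0009,0],[0,0,0,0,0,0,0]]';done;python3 - <<'E'
from h import *
a=snap('top','t6.png')['color'][185:215,280:360,::-1]
cv2.imwrite('pics/t6c.png',cv2.resize(a,None,fx=10,fy=10,interpolation=cv2.INTER_CUBIC))
E
```

```text
t: 13.82
eef_pos: [0.5659, 0.2146, 0.184]
eef_rot: [-2.093, -2.316, -0.038]
wrist_force: [0.1, 1.1, -2.6]
width: 0.0157
t: 14.2
eef_pos: [0.5659, 0.2147, 0.1822]
eef_rot: [-2.097, -2.32, -0.03]
wrist_force: [-0.2, 1.3, -1.1]
width: 0.0158
t: 14.58
eef_pos: [0.5659, 0.2147, 0.1804]
eef_rot: [-2.102, -2.325, -0.021]
wrist_force: [-0.9, 1.8, -1.5]
width: 0.016
```

View pics/t6c.png

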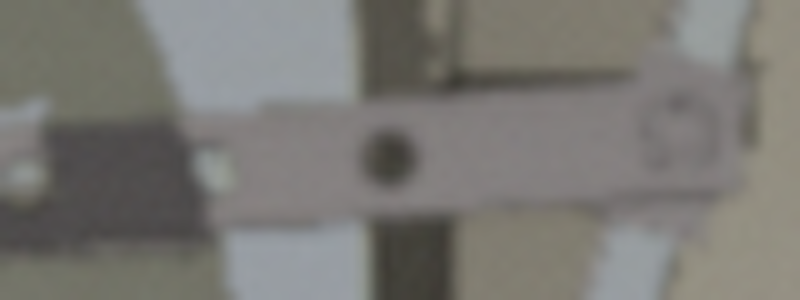

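```bash
for i in 1; do python3 -m jog '[[0,-0.04,0,0,0,0.0009,0],[0,-0.04,0,0,0,0.0009,0],[0,0,0,0,0,0,0]]';python3 -m jog '[[0,-0.04,0,0,0,0.0009,0],[0,0,0,0,0,0,0]]'; done;  python3 -m jog '[[0,0,0,0,0,0,10],[0,0,0,0,0,0,22],[0,0,0,0,0,0,26],[0,0,0,0,0,0,40],[0,0,0,0,0,0,50],[0,0,0,0,0,0,55],[0,0,0,0,0,0,55]]'
```

```text
t: 15.0
eef_pos: [0.566, 0.2148, 0.1787]
eef_rot: [-2.106, -2.33, -0.012]
wrist_force: [-0.9, 1.5, -1.0]
width: 0.0159
t: 15.25
eef_pos: [0.566, 0.2147, 0.1778]
eef_rot: [2.105, 2.329, 0.008]
wrist_force: [0.5, 1.1, -0.0]
width: 0.0158
t: 16.12
eef_pos: [0.5659, 0.2147, 0.1778]
eef_rot: [2.106, 2.329, 0.008]
wrist_force: [-0.4, 0.1, 0.4]
width: 0.0473
```

Released. I'll rise straight up and move back out of the view.

```bash
python3 -m jog '[[0,0,0,0,0,-0.01,55],[0,0,0,0,0,-0.03,55],[0,0,0,0,0,-0.04,55],[0,0,0,0,0,-0.05,55],[0,0,0,0.02,0,-0.03,55],[0,0,0,0,0,0,55]]'; python3 - <<'E'
from plan import *
print(status.state()['joint_pos'].round(2), cur()[1].as_matrix().round(2).tolist())
a=snap('side','s7.png')['color'][130:250,240:400,::-1]
cv2.imwrite('pics/s7c.png',cv2.resize(a,None,fx=5,fy=5,interpolation=cv2.INTER_CUBIC))
E
```

```text
t: 16.88
eef_pos: [0.5633, 0.2352, 0.341]
eef_rot: [2.103, 2.329, 0.015]
wrist_force: [0.2, 0.6, 0.2]
width: 0.0469
[0.34 0.38 1.16 0.   1.59 0.23] [[-0.1, 0.99, 0.01], [0.99, 0.1, 0.0], [0.0, 0.01, -1.0]]
```

View pics/s7c.png

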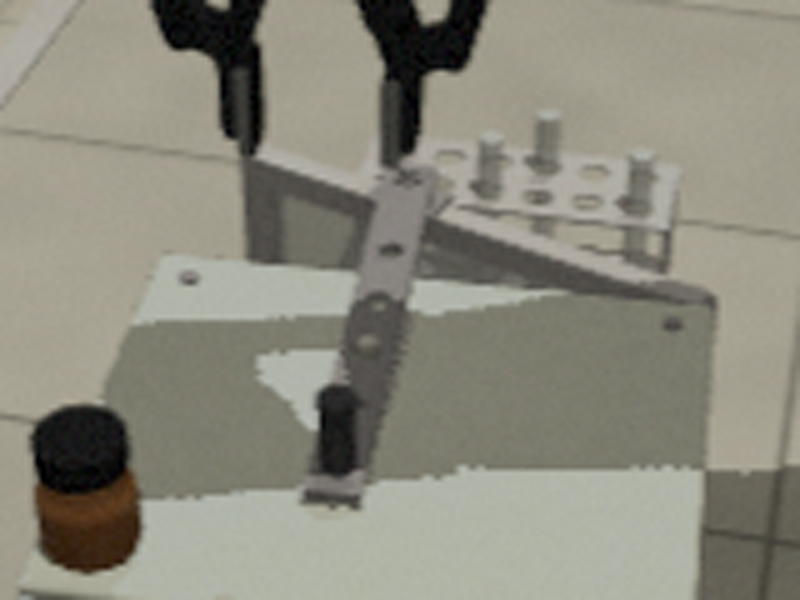

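```bash
python3 -m jog '[[0,0,0,0,-0.05,0,55],[0,0,0,0,-0.05,0,55],[0,0,0,0,-0.05,0,55],[0,0,0,0,-0.05,0,55],[0,0,0,0,0,0,55]]'; python3 - <<'E'
from plan import *
from fit import bar,W
im=snap('top','t8.png'); sm=get_image('side')
a=im['color'][180:225,215:350,::-1].astype(float)
cv2.imwrite('pics/t8c.png',cv2.resize(np.clip(a*1.3,0,255).astype('uint8'),None,fx=5.9,fy=5.9,interpolation=cv2.INTER_CUBIC))
q,a=qa((-.0437,-.02))
for l,z in [(0,.171),(.064,.171),(.104,.171),(.144,.171),(.144,.176),(.184,.171),(.225,.211)]:
    w=W(p,bar(p,q,a+q,l,z)); print(l,z,((proj(im,w)-[215,180]+.42)*5.9).round(),((proj(sm,w)-[240,130]+.4)*5).round())
print(status.state()['wrist_force'])
E
```

```text
t: 17.55
eef_pos: [0.362, 0.2135, 0.3367]
eef_rot: [2.105, 2.33, 0.008]
wrist_force: [0.0, -0.5, -0.3]
width: 0.0469
0 0.171 [781. 109.] [406. 179.]
0.064 0.171 [611. 122.] [389. 249.]
0.104 0.171 [505. 131.] [378. 297.]
0.144 0.171 [398. 139.] [366. 348.]
0.144 0.176 [397. 137.] [365. 340.]
0.184 0.171 [291. 148.] [352. 402.]
0.225 0.211 [162. 141.] [336. 391.]
[0.05717777 0.31050223 0.26660309]
```

View pics/t8c.png

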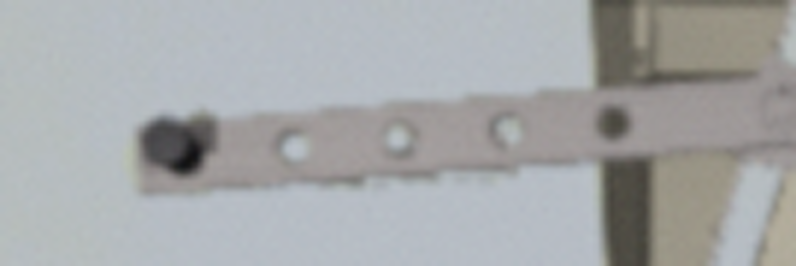

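```bash
python3 - <<'E'
from h import *
print(order.hand_in())
E
```

```text
the job is handed in; nothing more can be done
None
```

I gripped the stay bar by its knob, raised it and pushed the door open to about 0.36 rad. I then lowered the third hole over the peg in sub-millimetre steps, let go and moved the arm clear. I handed in at about 17.6 s of the 61 s; no verdict came back.

- **Peg:** two views from the top camera put it about 6 mm behind the slot's middle, on the centre line. The side camera's estimates ran from about 8 to 12 mm behind. I used the top camera's figure.
- **Forces:** the wrist force readings between steps stayed under about 3 N all the way down, with no sign of the bar catching on the peg.
- **After release:** in the side picture the knob and visible holes match a flat bar at that door angle to about 1 mm, and in the top picture the holes do too. The knob head is about 3 mm off in the top picture, and not in the direction that would mean the bar is tilted.
- **Bystanders:** the jar and tube rack looked unmoved in the last pictures. I did not measure their positions or check the flask after release, though the arm did not go near it.

Two things went wrong along the way. My first approach move was refused because its turns were too large, and I redid it in smaller steps. The raw network positions for parts of the bar were unreliable, so I fitted the cabinet and bar from image points I picked and checked them against all three cameras.

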